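Load two relay modules into the tilted rail

ROBOT

A 6-joint arm with a two-finger parallel gripper is mounted at the origin on the work surface. World frame = base frame: x ahead of the robot, y to its left, z up, the work surface at z = 0. Lengths are in m, angles in rad, forces in N, time in s.
With the tool pointing down it reaches from about 0.275 to 0.85 m from the base axis. Payload 19 kg.
Tool frame: the origin (TCP) lies at the very end of the fingers, on their centre line; the grasp point (between the pads) lies 19 mm behind it; z points along the fingers, y is the line along which they close (so a half turn about z gives the same grasp; the last joint's range is limited). The gripper opens to 85 mm and grips with 20 to 120 N. Pads are 22 mm wide; open, the fingers measure 114 mm over their backs; the gripper's body (76 mm by 85 mm) begins 54 mm behind the grasp point. The pads swing forward as they close: fully open they stand 13 mm farther back than shut.
Start: joints at [1.026, 0.15, 1.437, -0, 1.554, -0.134], TCP at [0.23, 0.527, 0.231] pointing down, gripper open.
Joint ranges: [-2.8, 2.8], [-0.68, 2.1], [0.12, 2.68], [-1.39, 4.53], [0.16, 2.79], [-2.81, 2.81]. Speed limits (rad/s): [1.89, 1.89, 2.22, 3.01, 3.01, 3.01].

INTERFACE

Orientations are given as a rotation vector (axis times angle).
In Python, from station import * gives the robot as it stands.
- The arm moves only by the tool carry_out, never from a script. Its argument "series" is a list of rows, each a list of 3 entries, a list of its own where there are three numbers: the shift along the world's x, y, z in cm, then the turn about the world's z in rad, then the opening in per cent of the stroke, from 0 (shut) to 100 (fully open). A call has exactly 10 rows; each row is the pose to reach, as a shift and turn from the pose commanded when the call began; what a row does not reach only later rows make up. A row lasts 1/8 s, in which the tool goes at most 62.5 mm and 10.7 degrees, less where a joint would pass 70% of its speed; a pose out of reach is approached as far as the arm can. A call with a gripper value outside its range is refused whole. The fingers move at their own pace and stop on an object; "grip_force" is the grip in N (left out, the last holds). Time passes only in rows, so rows that repeat a pose let the fingers close, or fill a call up. It gives the time, the measured TCP pose, the force, the opening and the grip force at its end, in the units of the state.
- get_obs(): the state, without advancing time (a new reading comes with each control period).
- get_image(name): name is "scene" or "top" or "wrist"; returns the picture (480x640x3 uint8, red, green, blue); there is no depth.
- camera_model(name): a dict with "fx", "fy", "cx", "cy" (pixels), "k1" (the pictures are not rectified: a ray, as slopes to the right and down, at radius r is drawn at 1 + k1 r^2 times it, then the intrinsics apply), "rvec" (rotation vector, rad) and "tvec" (3), from world to camera coordinates, as OpenCV has them. Camera axes: x right, y down, z forward; pixel columns grow to the right and rows downward; lengths in m; the calibration is good to about 2 mm. A picture is of the moment at which its call begins: read the wrist's pose just before it. camera_model takes no time and is no camera call; for the wrist camera it gives the pose at the moment of the call.
- hand_in(): hands the job in; it is judged then, once.
The state is a dict: "time": time; "q": joint angles; "dq": joint speeds; "joint_torque": joint torques, N m; "tcp_pos": TCP position; "tool_rot": TCP orientation; "ft_force": force on the tool from outside, world axes, zero at the start; "torque": the same for the moment, N m; "opening": opening from 0.0 (shut) to 1.0 (fully open); "grasp_force": force on a finger pad.
Only numpy, scipy, OpenCV 4.12 (cv2) and the standard library are available. Lean on these libraries where they do the work, as an engineer would, in place of code of your own. Each camera call takes 0.05 s, during which the arm holds its last target. There are 200 camera calls.

TASK

Put the two black relay modules with a stepped end that lie loose on the green mat into the tilted rail: set each one in the open trough at the rail's upper end, stepped end leading downhill like the module already inside, and let it slide down into the clear tube until it rests against the one before it.

Things in the scene. Friction and masses are not known exactly. Their poses are not given: they have to be found in the camera images.
- mod_a_center (a point): Relay module: upright black block, 52 long (x), 30 wide (y), 44 mm high (z), 90 g, on the mat at any yaw. Its +x end is a step: the last 16 mm are only 24 high, with 3 brass terminals; the rest has a grey patch on top. Point: middle of the footprint, 22 mm up. Grip across the 30 mm, 4 mm towards -x of the point, by the upper 30 mm only, so the fingertips clear the trough walls.
- mod_b_center (a point): The other relay module, identical: same point, axes and grip. Either may go in first. Bystanders on the mat: a longer black block without step, a flat black block, a round capacitor, a copper choke, a screwdriver.
- load_spot (a point): Floor of the rail's open aluminium trough, middle of where a module is set down, 125 mm over the mat. x: along the rail, 25 degrees downhill; z: square to the floor, up; y: across. Trough: x -54 to 51 mm, 42 mm wide inside, side walls 8 mm high, 3 thick. Slippery: a module let go here slides down by itself. The rail is fixed; its place and yaw vary.
- tube_mouth (a point): Floor of the clear tube at its upper mouth, 51 mm downhill of load_spot, same axes. Tube: 42 wide, 55 mm high inside, roof slotted along the middle, end stop 164 mm from the mouth. An identical module is fixed against the stop, step downhill. Home, from the mouth: first module's point x = 86 mm, second's x = 34 mm, z = 22 mm.
There are look-alikes about, which are no part of the job. Leave any purple look-alike of the part that bears mod_a_center alone.

How it is judged:
By the outcome, as a careful person would: the job done as asked, in the order asked, and still so for the second after the job is handed in, with the robot touching nothing.
It also fails if it takes over 54 s, if anything falls off the work surface, if the arm or the gripper's body presses on something with over 40 N, if the wrist force passes 120 N, or if a joint passes its speed limit or range.

## Working session

There is one attempt and no reset: what is moved stays moved. The work goes in short steps, Python scripts to look and compute and a tool call to move; the robot and the scene stay as the last step left them, time stands still between calls to the robot, and variables do not carry over. Pictures are saved under pics/ and viewed, at most 10 in all, crops included, and the job is handed in when it is done.

Besides the shell and the picture viewer there is one more tool, called after "Emit:" by a JSON object that holds its "op" and its "data". carry_out: Moves the arm, as the interface text tells. Its arguments: {"type":"object","properties":{"series":{"type":"array"},"grip_force":{"type":"number"}},"required":["series"]}

```bash
mkdir -p pics; ls; python3 - <<'E'
from station import *
import cv2
for n in("scene","top"):
    cv2.imwrite(f"pics/{n}0.png",get_image(n)[:,:,::-1]); c=camera_model(n); print({k:v for k,v in c.items()})
print(get_obs())
E
```

```text
pics
{'fx': 507.3268564531412, 'fy': 507.3268564531412, 'cx': 317.92633093766284, 'cy': 239.09234874103598, 'k1': -0.08130894705908172, 'rvec': array([ 1.57583446,  2.1215068 , -0.73167162]), 'tvec': array([ 0.04700982, -0.37995652,  1.27531339])}
{'fx': 468.7589269349449, 'fy': 468.7589269349449, 'cx': 322.2873965634331, 'cy': 233.2740902790699, 'k1': -0.10048215756916838, 'rvec': array([ 2.2141848 , -2.16152222,  0.074013  ]), 'tvec': array([0.11065255, 0.58864207, 0.84660693])}
{'time': 0.1, 'q': array([ 1.02601717e+00,  1.50938888e-01,  1.43794437e+00,  1.85954238e-05,
        1.55380233e+00, -1.34017277e-01]), 'dq': array([-2.53508956e-04,  1.28395695e-04, -1.05386260e-03,  2.03194982e-05,
        5.64702353e-04,  5.41497302e-05]), 'joint_torque': array([ 4.10126522e-03, -7.14388633e+01, -5.71797824e+01, -2.87019830e-04,
        7.08041320e-03,  5.73260181e-06]), 'tcp_pos': array([0.2295105 , 0.52697328, 0.23074543]), 'tool_rot': array([-6.40619384e-01, -3.07519307e+00,  1.60893060e-03]), 'ft_force': array([-0.03351917,  0.16048695, -0.81753791]), 'torque': array([ 0.03894508, -0.02233466, -0.02542062]), 'grasp_force': 0.0, 'opening': 0.9982130223712649}
```

View pics/top0.png

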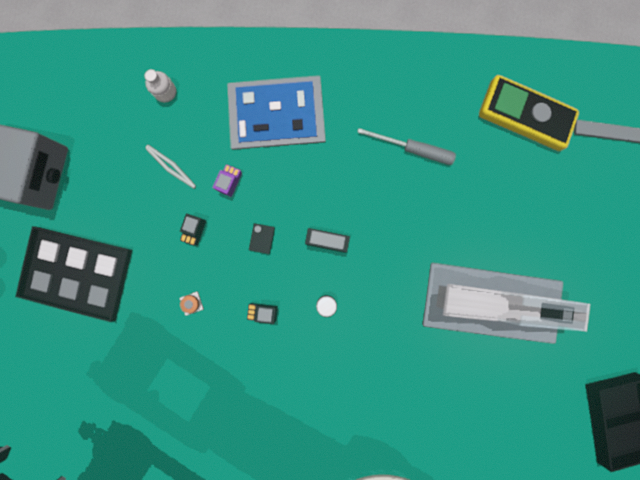

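View pics/scene0.png

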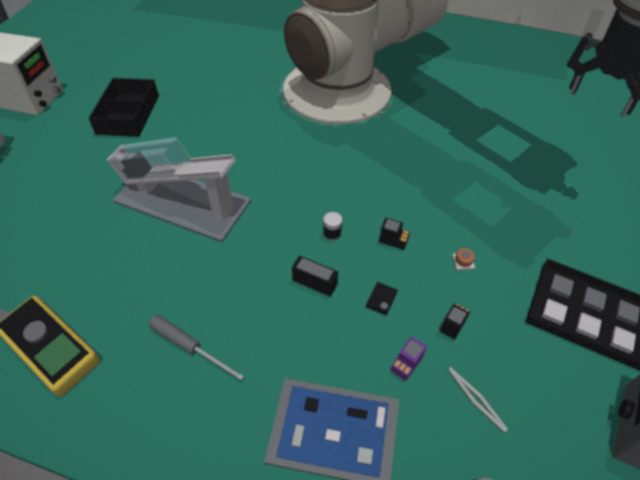

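Top view: 
- **Black stepped modules:** (192,229) with brass at (188,239), and (264,314) with brass at (252,312).
- **Look-alikes to leave:** purple stepped module (227,181), flat black block (262,238), longer block (328,240), capacitor (326,306), choke (190,304).
- **Rail:** trough upper end at about (446,302), tube end at (588,317).

Next I'll do a close crop and rough positions.

```bash
cat > h.py <<'E'
from station import *
import numpy as np, cv2
from scipy.spatial.transform import Rotation as R
def ray(c,u):
    K=np.array([[c['fx'],0,c['cx']],[0,c['fy'],c['cy']],[0,0,1.]])
    xd=(np.array(u,float)-[c['cx'],c['cy']])/[c['fx'],c['fy']]
    x=xd.copy()
    for _ in range(20): x=xd/(1+c['k1']*(x@x))
    r=R.from_rotvec(np.ravel(c['rvec'])).as_matrix(); 
    return -r.T@np.ravel(c['tvec']), r.T@np.r_[x,1]
def at(c,u,z):
    o,d=ray(c,u); return o+d*(z-o[2])/d[2]
def proj(c,P):
    r=R.from_rotvec(np.ravel(c['rvec'])).as_matrix(); p=(r@np.atleast_2d(P).T).T+np.ravel(c['tvec'])
    x=p[:,:2]/p[:,2:]; x=x*(1+c['k1']*(x**2).sum(1,keepdims=True)); return x*[c['fx'],c['fy']]+[c['cx'],c['cy']]
def yaw(o): # world dir of tool y
    return R.from_rotvec(o['tool_rot']).as_matrix()[:,1]
E
python3 - <<'E'
from h import *
c=camera_model("top")
for n,u,z in [("A",(192,228),.03),("Abr",(188,239),.024),("B",(263,314),.03),("Bbr",(252,312),.024),("purple",(227,181),.03),("troughL",(446,302),.15),("tubeend",(588,317),.1)]: print(n,at(c,u,z).round(3))
print(yaw(get_obs()))
cw=camera_model("wrist");r=R.from_rotvec(np.ravel(cw['rvec'])).as_matrix();print("wrist",-r.T@np.ravel(cw['tvec']),r[2],cw['fx'])
im=cv2.imread("pics/top0.png")
a=cv2.resize(im[165:335,165:355],None,fx=4,fy=4,interpolation=cv2.INTER_CUBIC)[:600]
b=cv2.resize(im[255:350,415:600],None,fx=4,fy=4,interpolation=cv2.INTER_CUBIC)
s=cv2.imread("pics/scene0.png")[125:245,105:260]
s=cv2.resize(s,None,fx=4,fy=4,interpolation=cv2.INTER_CUBIC)
cv2.imwrite("pics/c1.png",cv2.resize(im[165:335,165:355],None,fx=3.5,fy=3.5,interpolation=cv2.INTER_CUBIC))
cv2.imwrite("pics/c2.png",b)
E
```

```text
A [0.589 0.365 0.03 ]
Abr [0.569 0.373 0.024]
B [0.436 0.229 0.03 ]
Bbr [0.438 0.25  0.024]
purple [0.678 0.303 0.03 ]
troughL [ 0.474 -0.072  0.15 ]
tubeend [ 0.447 -0.336  0.1  ]
[ 0.39930793  0.91681623 -0.00108065]
wrist [0.16442046 0.55503034 0.37289137] [ 0.25329974 -0.11296262 -0.96076984] 337.46025669193347
```

View pics/c1.png

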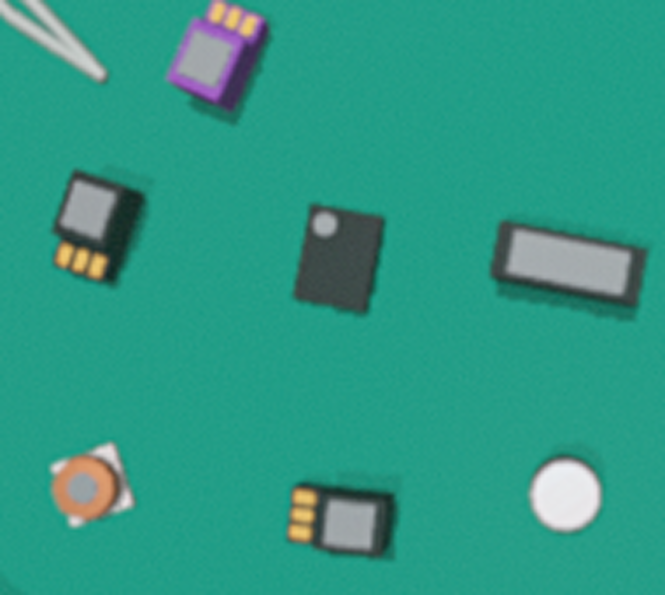

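View pics/c2.png

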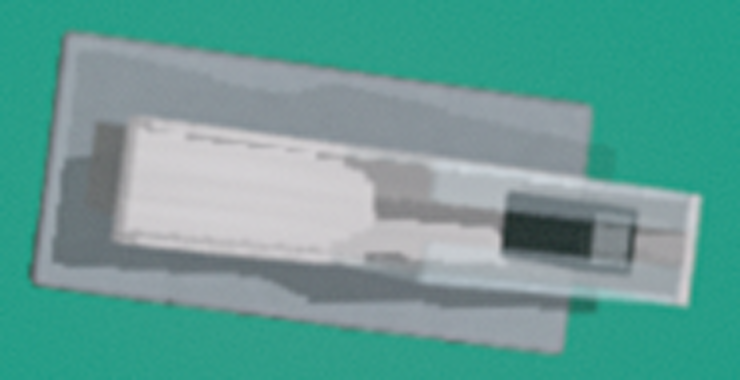

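Crop 1 confirms the two black stepped modules with brass: A patch (90,209), brass (82,261); B patch (350,524), brass (303,516). The purple one is separate. Crop 2: trough upper end corners (133,118) and (115,243), tube end roof corners (700,196) and (687,305), fixed module inside at about (570,232).

```bash
python3 - <<'E'
from h import *
c=camera_model("top")
for n,p,b in [("A",(90,209),(82,261)),("B",(350,524),(303,516))]:
    P=at(c,np.array(p)/3.5+165,.044);Q=at(c,np.array(b)/3.5+165,.024)
    d=(Q-P)[:2];L=np.hypot(*d);d/=L; m=(P[:2]+8*.001*d+Q[:2]-.018*d)/2
    print(n,m.round(4),"grip",(m-.004*d).round(4),"L",L.round(4),"yaw",np.degrees(np.arctan2(d[1],d[0])))
f=lambda u:np.array(u)/4+[415,255]
U=(at(c,f((133,118)),.155)+at(c,f((115,243)),.155))/2
V=(at(c,f((700,196)),.086)+at(c,f((687,305)),.086))/2
d=(V-U)[:2];L=np.hypot(*d);d/=L
print("rail",np.degrees(np.arctan2(d[1],d[0])),L,"exp",.2637,"load",U[:2]+.0456*d,V[:2]-.218*d)
w=at(c,f((133,118)),.155)-at(c,f((115,243)),.155);print("perp",np.degrees(np.arctan2(w[1],w[0]))-90,np.hypot(*w[:2]))
o=get_obs();y=yaw(o);print("tool y",np.degrees(np.arctan2(y[1],y[0])),o['tcp_pos'])
E
```

```text
A [0.5856 0.3662] grip [0.5894 0.3649] L 0.0275 yaw 161.3885150150163
B [0.4367 0.2319] grip [0.4365 0.2279] L 0.0271 yaw 87.31897033161957
rail -96.77311257018329 0.2768522471822556 exp 0.2637 load [ 0.47169218 -0.11572345] [ 0.47012924 -0.12888321]
perp -97.52317299166991 0.049087739754707836
tool y 66.46506427464531 [0.2295105  0.52697328 0.23074543]
```

Emit:
{"op": "carry_out", "data": {"series": [[[4, -6, 0], 0.18, 100], [[8, -12, 0], 0.36, 100], [[12, -18, -1], 0.54, 100], [[16, -24, -2], 0.72, 100], [[20, -29, -4], 0.9, 100], [[20.7, -29.9, -5], 1.08, 100], [[20.7, -29.9, -6], 1.26, 100], [[20.7, -29.9, -7], 1.44, 100], [[20.7, -29.9, -8], 1.62, 100], [[20.7, -29.9, -8], 1.8, 100]], "grip_force": 30}}

```text
time: 1.35
tcp_pos: [0.4362, 0.2278, 0.1502]
tool_rot: [1.904, -2.496, -0.001]
ft_force: [-0.1, 1.2, 0.2]
opening: 0.999
grasp_force: 0.0
```

```bash
python3 - <<'E'
from h import *
import pickle
o=get_obs();c=camera_model("wrist");im=get_image("wrist")[:,:,::-1]
pickle.dump(c,open("w1.pkl","wb"));y=yaw(o);print(o['tcp_pos'],np.degrees(np.arctan2(y[1],y[0])),o['q'])
cv2.imwrite("pics/w1.png",im)
print(proj(c,[[.4365,.2279,.044]]))
E
```

```text
[0.43622582 0.22778111 0.15020449] 164.67403931024947 [ 3.24566441e-01  2.12736937e-02  1.74335809e+00 -7.27872737e-05
  1.37870808e+00 -2.54952451e+00]
[[319.52287175 238.62999029]]
```

View pics/w1.png

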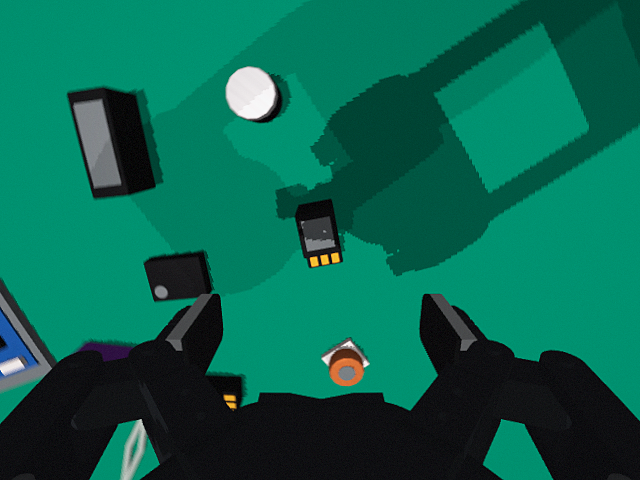

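```bash
cat >> h.py <<'E'
def module(c,im,win,zp=.044,zb=.024):
    x0,y0,x1,y1=win; s=np.ascontiguousarray(im[y0:y1,x0:x1])
    h=cv2.cvtColor(s,cv2.COLOR_BGR2HSV)
    br=(h[...,1]>150)&(h[...,2]>120)&(h[...,0]<35)
    gr=(h[...,1]<60)&(h[...,2]>55)
    def ctr(m):
        n,l,st,_=cv2.connectedComponentsWithStats(cv2.morphologyEx(m.astype(np.uint8),cv2.MORPH_CLOSE,np.ones((5,5))))
        i=1+np.argmax(st[1:,4]); p=np.argwhere(l==i)[:,::-1].astype(np.float32)
        r=cv2.minAreaRect(p); return np.array(r[0])+[x0,y0],r[1],r[2]
    b=ctr(br);g=ctr(gr);print(b,g)
    P=at(c,g[0],zp);Q=at(c,b[0],zb);d=(Q-P)[:2];L=np.hypot(*d);d/=L
    m=(P[:2]+.008*d+Q[:2]-.018*d)/2
    print("center",m.round(4),"grip",(m-.004*d).round(4),"L",L.round(4),"yaw",np.degrees(np.arctan2(d[1],d[0])).round(1))
E
python3 - <<'E'
from h import *
import pickle
module(pickle.load(open("w1.pkl","rb")),cv2.imread("pics/w1.png"),(280,190,360,280))
E
```

```text
(array([324.45999527, 259.28000641]), (9.838700294494629, 29.068885803222656), 79.69515228271484) (array([317.73077011, 233.65384674]), (31.378578186035156, 29.417417526245117), 78.69007110595703)
center [0.4374 0.2328] grip [0.4371 0.2289] L 0.0283 yaw 85.8
```

The wrist view shows module B upright, patch (318,234), brass (324,259), nothing close by the fingers. Next is the grasp.

Emit:
{"op": "carry_out", "data": {"series": [[[0.1, 0.1, -3], 0.1, 100], [[0.1, 0.1, -6], 0.2, 100], [[0.1, 0.1, -9], 0.206, 100], [[0.1, 0.1, -12], 0.206, 100], [[0.1, 0.1, -13.5], 0.206, 100], [[0.1, 0.1, -13.5], 0.206, 100], [[0.1, 0.1, -13.5], 0.206, 0], [[0.1, 0.1, -13.5], 0.206, 0], [[0.1, 0.1, -13.5], 0.206, 0], [[0.1, 0.1, -13.5], 0.206, 0]], "grip_force": 35}}

```text
time: 2.65
tcp_pos: [0.438, 0.2293, 0.017]
tool_rot: [-2.145, 2.294, -0.001]
ft_force: [-1.5, -1.2, 7.5]
opening: 0.34
grasp_force: 35.1
```

Emit:
{"op": "carry_out", "data": {"series": [[[0, 0, 4], 0, 0], [[0, 0, 10], 0, 0], [[0, 0, 16], -0.17, 0], [[0, -2, 22], -0.35, 0], [[0, -6, 25], -0.53, 0], [[1, -11, 25], -0.71, 0], [[2, -16, 25], -0.89, 0], [[3, -21, 25], -1.07, 0], [[3.3, -26, 25], -1.25, 0], [[3.3, -30, 25], -1.43, 0]]}}

```text
time: 3.9
tcp_pos: [0.4704, -0.0728, 0.2664]
tool_rot: [-0.105, 3.14, -0.0]
ft_force: [0.6, 0.1, -0.7]
opening: 0.345
grasp_force: 34.8
```

Emit:
{"op": "carry_out", "data": {"series": [[[0, -2, 0], -0.18, 0], [[0, -4, 0], -0.36, 0], [[0, -5, 0], -0.54, 0], [[0, -5, 0], -0.72, 0], [[0, -5, 0], -0.9, 0], [[0, -5, 0], -1.08, 0], [[0, -5, 0], -1.26, 0], [[0, -5, 0], -1.44, 0], [[0, -5, 0], -1.62, 0], [[0, -5, 0], -1.77, 0]]}}

```text
time: 5.15
tcp_pos: [0.4705, -0.1208, 0.2664]
tool_rot: [2.362, 2.071, -0.0]
ft_force: [0.5, -0.3, -0.8]
opening: 0.344
grasp_force: 34.8
```

```bash
python3 - <<'E'
from h import *
import pickle
o=get_obs();c=camera_model("wrist");im=get_image("wrist")[:,:,::-1]
pickle.dump(c,open("w2.pkl","wb"));y=yaw(o);print(o['tcp_pos'],np.degrees(np.arctan2(y[1],y[0])),o['q'],o['opening'],o['grasp_force'])
cv2.imwrite("pics/w2.png",im)
E
```

```text
[ 0.47051577 -0.12083744  0.26643801] -7.517718188854647 [-4.10121351e-01 -4.69968519e-02  1.57433879e+00 -3.83301624e-05
  1.61420161e+00 -2.78914080e-01] 0.34441802017554374 34.7789990901947
```

View pics/w2.png

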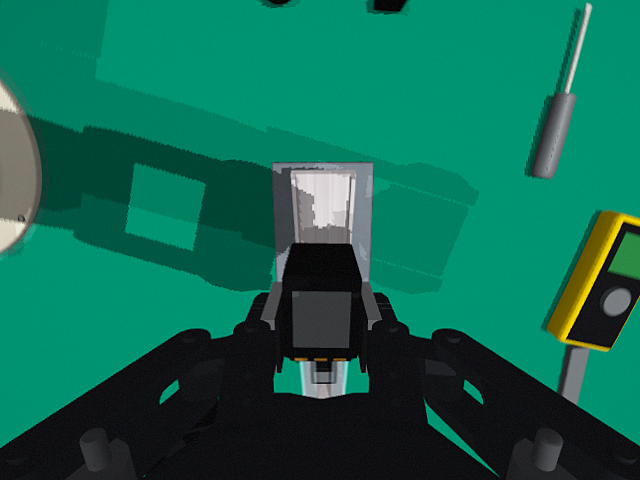

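The wrist view shows the module held with brass pointing downhill and the trough running straight beneath it. Its upper end corners are at about (291,170) and (355,170).

```bash
python3 - <<'E'
from h import *
import pickle
c=pickle.load(open("w2.pkl","rb"))
l=at(c,(291,170),.155);r=at(c,(355,170),.155);w=r-l;m=(l+r)/2
print(l,r,np.hypot(*w[:2]),np.degrees(np.arctan2(w[1],w[0])))
d=np.array([np.cos(np.radians(-97.2)),np.sin(np.radians(-97.2))]);L=m[:2]+.0456*d;print("load",L)
o=get_obs();t=o['tcp_pos'][:2];n=np.array([-d[1],d[0]])
print("along",(t-L)@d,"across",(t-L)@n)
E
```

```text
[ 0.45448697 -0.06859713  0.155     ] [ 0.5014781  -0.07478564  0.155     ] 0.04739688194578304 -7.502405432290761
load [ 0.47226734 -0.11693181]
along 0.004081392161556536 across -0.0012256725278061394
```

Emit:
{"op": "carry_out", "data": {"series": [[[0.17, 0.4, -3], 0, 0], [[0.17, 0.4, -6], 0, 0], [[0.17, 0.4, -9], 0, 0], [[0.17, 0.4, -10.5], 0, 0], [[0.17, 0.4, -11], 0, 0], [[0.17, 0.4, -11.2], 0, 0], [[0.17, 0.4, -11.4], 0, 0], [[0.17, 0.4, -11.6], 0, 0], [[0.17, 0.4, -11.7], 0, 0], [[0.17, 0.4, -11.7], 0, 0]], "grip_force": 20}}

```text
time: 6.45
tcp_pos: [0.4741, -0.1188, 0.1531]
tool_rot: [2.351, 2.072, 0.002]
ft_force: [-3.5, -10.4, 27.9]
opening: 0.345
grasp_force: 37.6
```

```bash
python3 - <<'E'
from h import *
im=get_image("scene")[:,:,::-1][120:260,90:270];wi=get_image("wrist")[:,:,::-1][140:420,200:440]
cv2.imwrite("pics/p1.png",np.hstack([cv2.resize(im,(400,311)),cv2.resize(wi,(267,311))]))
o=get_obs();print(o['tcp_pos'],o['ft_force'],o['torque'],o['opening'])
E
```

```text
[ 0.47410275 -0.11879817  0.15305053] [ -2.7313557  -11.33645024  28.1341343 ] [-1.38636878  0.52591064  0.02943875] 0.344624253877735
```

View pics/p1.png

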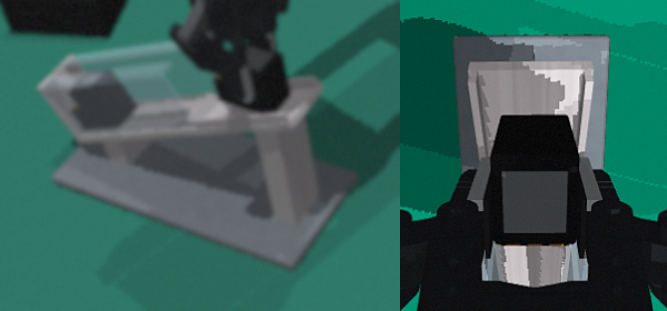

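The module is lined up in the trough, uphill edge resting at 28 N, and it is not pivoting in the grip. I'll take the load off, open, and let the nose drop.

Emit:
{"op": "carry_out", "data": {"series": [[[0, 0, 0.3], 0, 0], [[0, 0, 0.35], 0, 0], [[0, 0, 0.35], 0, 60], [[0, 0, 0.35], 0, 60], [[0, 0, 0.35], 0, 60], [[0, 0, 0.35], 0, 60], [[0, 0, 0.35], 0, 80], [[0, 0, 3], 0, 80], [[0, 0, 6], 0, 80], [[0, 0, 11], 0, 100]]}}

```text
time: 7.8
tcp_pos: [0.4718, -0.1166, 0.2593]
tool_rot: [-2.355, -2.076, 0.002]
ft_force: [0.2, -0.5, 0.5]
opening: 0.982
grasp_force: 0.0
```

```bash
python3 - <<'E'
from h import *
im=get_image("scene")[:,:,::-1][120:260,90:270];t=get_image("top")[:,:,::-1][255:350,415:600]
cv2.imwrite("pics/p2.png",np.hstack([cv2.resize(im,(400,311)),cv2.resize(t,(400,311))]))
o=get_obs();print(o['tcp_pos'],o['ft_force'],o['opening'])
E
```

```text
[ 0.47357019 -0.11735244  0.26418086] [ 0.68598327  0.06447641 -0.97854182] 0.999508134072684
```

View pics/p2.png

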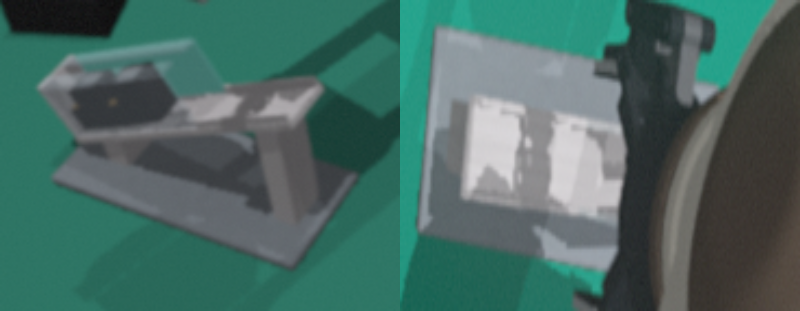

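The picture shows the first module in the tube, up against the fixed one, with the trough empty. Next is module A.

Emit:
{"op": "carry_out", "data": {"series": [[[1, 5, 0], -0.17, 100], [[2, 10, 0], -0.35, 100], [[4, 15, 0], -0.53, 100], [[5, 20, 0], -0.71, 100], [[6, 25, 0], -0.89, 100], [[7, 30, -2], -1.07, 100], [[8, 35, -4], -1.25, 100], [[10, 40, -6], -1.43, 100], [[11, 45, -8], -1.61, 100], [[11.6, 48.2, -11.4], -1.764, 100]]}}

```text
time: 9.15
tcp_pos: [0.5886, 0.3676, 0.1446]
tool_rot: [-3.106, 0.466, -0.002]
ft_force: [0.2, -0.2, 0.5]
opening: 1.001
grasp_force: 0.0
```

Emit:
{"op": "carry_out", "data": {"series": [[[0, 0, 0], 0, 100], [[0, 0, 0], 0, 100], [[0, 0, 0], 0, 100], [[0, 0, 0], 0, 100], [[0, 0, 0], 0, 100], [[0, 0, 0], 0, 100], [[0, 0, 0], 0, 100], [[0, 0, 0], 0, 100], [[0, 0, 0], 0, 100], [[0, 0, 0], 0, 100]]}}

```text
time: 10.4
tcp_pos: [0.5883, 0.3652, 0.1452]
tool_rot: [-3.108, 0.458, 0.0]
ft_force: [0.0, -0.1, -0.3]
opening: 0.993
grasp_force: 0.0
```

```bash
python3 - <<'E'
from h import *
o=get_obs();c=camera_model("wrist");im=np.ascontiguousarray(get_image("wrist")[:,:,::-1])
y=yaw(o);print(o['tcp_pos'],np.degrees(np.arctan2(y[1],y[0])),o['q'][5])
p=proj(c,[[.5894,.3649,.044]])[0].astype(int);print(p)
cv2.imwrite("pics/w3.png",im)
module(c,im,(p[0]-40,p[1]-45,p[0]+40,p[1]+45))
E
```

```text
[0.58829492 0.3651588  0.14522659] -106.76601068308499 2.307727449273692
[319 236]
(array([318., 257.]), (8.0, 28.0), 90.0) (array([318., 230.]), (32.0, 30.0), 90.0)
center [0.5862 0.3673] grip [0.59   0.3661] L 0.0282 yaw 162.8
```

View pics/w3.png

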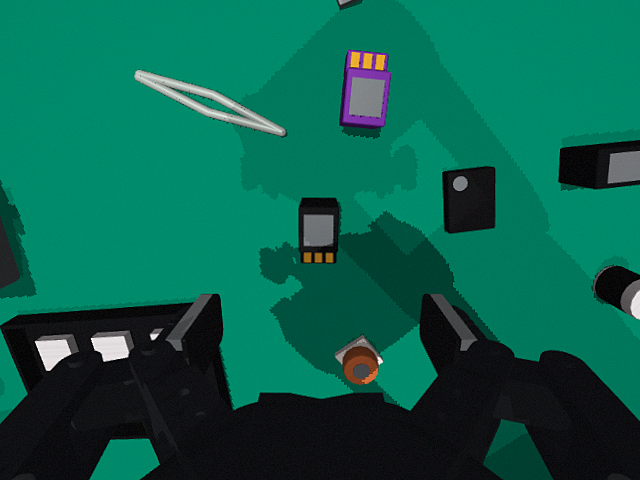

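The wrist view shows module A directly below and square to the tool, patch (318,230), brass (318,257). The purple look-alike is well away at (366,95). Next is the grasp.

Emit:
{"op": "carry_out", "data": {"series": [[[0.15, 0.1, -3], 0, 100], [[0.15, 0.1, -6], 0, 100], [[0.15, 0.1, -9], 0, 100], [[0.15, 0.1, -12], 0, 100], [[0.15, 0.1, -12.85], 0, 100], [[0.15, 0.1, -12.85], 0, 100], [[0.15, 0.1, -12.85], 0, 0], [[0.15, 0.1, -12.85], 0, 0], [[0.15, 0.1, -12.85], 0, 0], [[0.15, 0.1, -12.85], 0, 0]], "grip_force": 35}}

```text
time: 11.7
tcp_pos: [0.5901, 0.3662, 0.0174]
tool_rot: [-3.107, 0.458, -0.001]
ft_force: [-0.5, -0.4, 6.3]
opening: 0.343
grasp_force: 35.8
```

Emit:
{"op": "carry_out", "data": {"series": [[[0, 0, 4], 0, 0], [[0, 0, 10], 0, 0], [[0, -2, 16], 0.17, 0], [[-1, -5, 22], 0.35, 0], [[-2, -9, 25], 0.53, 0], [[-3, -14, 25], 0.7, 0], [[-5, -19, 25], 0.88, 0], [[-6, -24, 25], 1.05, 0], [[-7, -29, 25], 1.23, 0], [[-8, -34, 25], 1.4, 0]]}}

```text
time: 12.95
tcp_pos: [0.5099, 0.0275, 0.2669]
tool_rot: [2.675, 1.647, 0.0]
ft_force: [1.0, 0.0, -1.6]
opening: 0.345
grasp_force: 35.0
```

Emit:
{"op": "carry_out", "data": {"series": [[[-2, -5, 0], 0.17, 0], [[-3, -10, 0], 0.333, 0], [[-3.7, -14.3, 0], 0.333, 0], [[-3.7, -14.3, 0], 0.333, 0], [[-3.7, -14.3, 0], 0.333, 0], [[-3.7, -14.3, 0], 0.333, 0], [[-3.7, -14.3, -3], 0.333, 0], [[-3.7, -14.3, -6], 0.333, 0], [[-3.7, -14.3, -7], 0.333, 0], [[-3.7, -14.3, -7], 0.333, 0]]}}

```text
time: 14.2
tcp_pos: [0.4736, -0.1136, 0.197]
tool_rot: [-2.37, -2.061, 0.0]
ft_force: [-0.1, 0.1, -0.9]
opening: 0.343
grasp_force: 35.0
```

```bash
python3 - <<'E'
from h import *
o=get_obs();y=yaw(o);print(o['tcp_pos'],np.degrees(np.arctan2(y[1],y[0])),o['opening'],o['ft_force'],o['grasp_force'])
E
```

```text
[ 0.47363142 -0.11362373  0.19695835] -7.9826260613592845 0.3427260333452515 [-0.10329862  0.13677103 -0.92079616] 35.018128752708435
```

Emit:
{"op": "carry_out", "data": {"series": [[[-0.1, -0.3, -2], 0, 0], [[-0.1, -0.3, -3.5], 0, 0], [[-0.1, -0.3, -4.3], 0, 0], [[-0.1, -0.3, -4.4], 0, 0], [[-0.1, -0.3, -4.4], 0, 60], [[-0.1, -0.3, -4.4], 0, 60], [[-0.1, -0.3, -4.4], 0, 60], [[-0.1, -0.3, -4.4], 0, 80], [[-0.1, -0.3, 0], 0, 80], [[-0.1, -0.3, 5], 0, 100]], "grip_force": 20}}

```text
time: 15.45
tcp_pos: [0.4721, -0.1169, 0.2475]
tool_rot: [-2.37, -2.06, 0.001]
ft_force: [1.0, -0.7, 0.5]
opening: 0.98
grasp_force: 0.0
```

Emit:
{"op": "carry_out", "data": {"series": [[[0, 3, 3], 0, 100], [[0, 8, 3], 0, 100], [[0, 13, 3], 0, 100], [[0, 18, 3], 0, 100], [[0, 23, 3], 0, 100], [[0, 28, 3], 0, 100], [[0, 30, 3], 0, 100], [[0, 30, 3], 0, 100], [[0, 30, 3], 0, 100], [[0, 30, 3], 0, 100]]}}

```text
time: 16.7
tcp_pos: [0.4727, 0.182, 0.2769]
tool_rot: [2.373, 2.059, 0.0]
ft_force: [0.1, 0.0, 0.4]
opening: 0.999
grasp_force: 0.0
```

```bash
python3 - <<'E'
from h import *
im=get_image("scene")[:,:,::-1][120:260,90:270];c=camera_model("top");t=np.ascontiguousarray(get_image("top")[:,:,::-1])
# expected top patch centres (module -8, z 44) of homes
d=np.array([np.cos(np.radians(-97.5)),np.sin(np.radians(-97.5))]);L=np.array([.472,-.1175])
for x in (86,34):
    s=(51+x-8)/1e3;h=.044;P=np.r_[L+d*(s*.9063+h*.4226),.125-s*.4226+h*.9063]
    print(x,(proj(c,P)[0]-[415,255])*[400/185,311/95]+[400,0])
t=t[255:350,415:600]
cv2.imwrite("pics/p3.png",np.hstack([cv2.resize(im,(400,311)),cv2.resize(t,(400,311),interpolation=cv2.INTER_CUBIC)]))
o=get_obs();print(o['tcp_pos'],o['time'])
E
```

```text
86 [679.97991984 190.19244706]
34 [634.3929097  181.48329063]
[0.47265495 0.18218057 0.27686274] 16.8
```

View pics/p3.png

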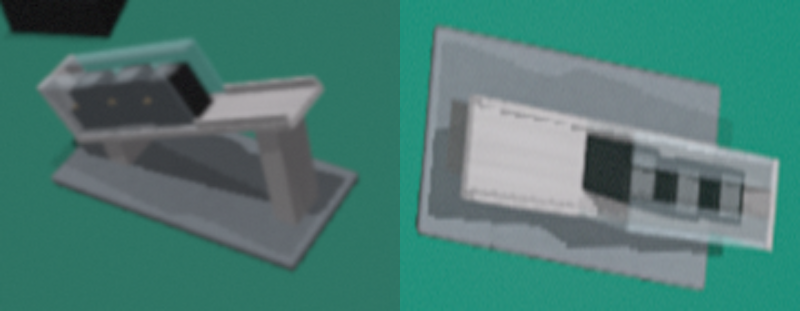

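The pictures show three modules nested in the tube with even spacing (patches near x = 643, 688 and 733), flat and flush, and the trough empty. The arm is clear.

```bash
python3 -c "
from station import *
print(hand_in())"
```

```text
the job is handed in; nothing more can be done
None
```

Both black relay modules are in the tube, stepped ends downhill, each resting against the one before it in the last camera view; I handed the job in at about 17 s on the robot's clock, and no verdict came back.

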